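# Press the soap dish's tail and hold its lid open

## Task

The toothpaste tube has been left with its cap under the press tail of the soap dish. Push the tube aside along the ledge, without lifting it, until it lies well clear of the tail; then press the tail down gently with the fingertips until the ridged lid has swung fully open, and finish while holding it down like that so that somebody can take the soap. Touch the lid only at its tail, keep the dish standing where it is, and leave the other things on the ledge alone.

Things in the scene. Friction and masses are not known exactly. Their poses are not given: they have to be found in the camera images.
- soap_dish: The soap dish, the long low one: white stoneware tray 90 mm (x) by 130 mm (y), 42 mm high, 0.6 kg, standing loose on the ledge with a bar of soap inside. Origin: centre of its underside; z up; its hinge is on the long -x side (towards the robot), +x points to its open front. Two small lugs behind it carry the hinge pin. Pressing the tail with more than about 15 N would tip it.
- soap_rocker (a joint): The soap dish's lid turning on its pin (rad): 0 shut, 0.96 fully open against its stop. The pin runs along the dish's y at dish x = -49 mm, z = 46 mm. Cover and tail are one stiff piece, a seesaw: the tail going down lifts the cover's front edge. A light spring and the lid's weight shut it when let go; holding it open takes about 2 to 4 N on the tail.
- soap_tail: The press tail: flat pale grey plastic tongue behind the pin, 55 mm wide (y), 4 mm thick, its end 50 mm from the pin. Origin: on the pin, mid-width; its x axis points along the tongue towards the pin and cover, so the tongue lies at x = -4 to -50 mm; z is the normal of its upper face (face at z = +2 mm). Shut, it rises away from the dish at 25 degrees, its end 67 mm above the ledge; fully open it slopes down at 30 degrees, its end 21 mm above the ledge.
- tail_press (a point): Point on the upper face of the soap dish's tail, 32 mm from the pin, mid-width: where a fingertip presses. It moves with the tail.
- soap_cover: The soap dish's lid cover in front of the pin: 94 mm by 134 mm, 7 mm thick with eight raised ridges, pale grey plastic, its top 11 mm above the pin when shut. Not to be touched. Origin on the pin, x towards the lid's front edge.
- tube: Full closed toothpaste tube lying flat, 150 mm long, 0.08 to 0.15 kg. Origin: under its middle, on the ledge; +x points along the tube to the cap, z up. Round (38 mm) at the cap end, tapering to the flat crimped end at x = -75 mm, which is 56 mm wide and 4 mm high; at the middle it is about 46 mm wide and 24 mm high. Pushed squarely at its middle it slides sideways without turning much. Its cap end lies under the tail, where it stops the tail from going all the way down.
- tube_cap (a point): Centre of the tube's cap: 34 mm across, 25 mm long, its top 36 mm above the ledge.
- comb: Green plastic comb lying flat beside the tube, about parallel to it, about 100 mm off on one side or the other: 175 mm (x) by 32 mm (y), 5 mm thick. Origin: centre of its underside. Bystander; there is little room for the tube on its side, and free ledge on the other side of the tube.
- tongue_cleaner: U-shaped stainless tongue cleaner, 145 mm by 72 mm, 8 mm high, lying in front of the soap dish. Origin near the middle of its underside. Bystander.
- tumbler: Blue plastic tumbler, 74 mm across, 100 mm high, with two toothbrushes standing up to 190 mm, beside the soap dish. Origin: centre of its underside. Bystander.
- bud_box: Cotton-bud box, 78 mm square and 72 mm high, loose, beside the soap dish on the side where the tumbler is not. It has a plain (not ridged) flip lid of the same make with a smaller tail. Origin: centre of its underside. Bystander.
- bud_rocker (a joint): The cotton-bud box's lid (rad): 0 shut, 0.96 open. It stays shut.
- rinse: Green bottle, 64 mm across, 165 mm high, far to the left. Origin: centre of its underside. Bystander.
- cream_jar: Amber jar, 64 mm across, 50 mm high, to the right. Origin: centre of its underside. Bystander.
- nail_brush: Wooden nail brush, 90 by 40 mm, 31 mm high, to the right and near the robot. Origin: centre of its underside. Bystander.
Mind the look-alikes: they are no part of the job. What is shaped like the soap_dish but brown or red is not meant.

How it is judged:
On the way, in this order (a step that is already met when the one before it is completed fails the run):
1. the tube lies clear of the tail, at rest, the lid still shut (horizontal distance between each of tube_cap, tube and tail_press above 0.052 m and linear speed of tube below 0.03 m/s and value of joint soap_rocker below 0.12 rad), for 0.2 s.
2. the tail is pressed down by the fingers and the lid stands fully open (horizontal distance between each of tube_cap, tube and tail_press above 0.052 m and value of joint soap_rocker above 0.82 rad and contact force between the fingers and soap_tail above 0.4 N), for 0.3 s.
At the end, for the whole second after the job is handed in: The fingers press the tail (over 0.4 N), lid open at least 0.82 rad, cover untouched; tube still on the ledge, its cap centre and middle over 52 mm (from above) from the tail's pressing point; dish within 20 mm of its start, upright within 0.06 rad; cotton-bud box shut (all of step 2 and linear speed of tube below 0.01 m/s and height (world z) of tube below 0.008 m and distance of soap_dish from where it was at the start of the episode below 0.02 m and angle between soap_dish's own z axis and vertical below 0.06 rad and contact force between anything else and soap_cover below 0.3 N and value of joint bud_rocker below 0.1 rad); the arm keeps its last pose, push and grip.
It fails at once if the tail is pressed down on the tube, before the tube is clear (value of joint soap_rocker above 0.3 rad and horizontal distance between tube_cap and tail_press below 0.045 m).
It fails at once if the tube is lifted off the ledge (height (world z) of tube above 0.015 m or height (world z) of tube_cap above 0.038 m).
It fails at once if the robot touches the lid's cover, or strikes the tail so that the lid flies up faster than 5 rad/s (contact force between any of the arm, the fingers and soap_cover above 1 N or velocity of joint soap_rocker above 5 rad/s).
It fails at once if the soap dish is shifted more than 25 mm, tipped or lifted (distance of soap_dish from where it was at the start of the episode above 0.025 m or angle between soap_dish's own z axis and vertical above 0.12 rad).
It fails at once if a bystander is moved more than 15 mm, or the cotton-bud box is opened (distance of any of comb, tongue_cleaner, tumbler, bud_box, rinse, cream_jar, nail_brush from where it was at the start of the episode above 0.015 m or value of joint bud_rocker above 0.15 rad).
It also fails if it takes over 43 s, if anything falls off the work surface, if the arm or the gripper's body presses on something with over 40 N, if the wrist force passes 120 N, or if a joint passes its speed limit or range.

## Robot

A 6-joint arm with a two-finger parallel gripper is mounted at the origin on the work surface. World frame = base frame: x ahead of the robot, y to its left, z up, the work surface at z = 0. Lengths are in m, angles in rad, forces in N, time in s.
With the tool pointing down it reaches from about 0.25 to 0.8 m from the base axis. Payload 3.9 kg.
Tool frame: the origin (TCP) lies between the finger pads; the fingertips stand robot.tips_ahead ahead of it and the grasp point (between the pads) lies 2 mm behind it (robot.tips_ahead is the distance from the TCP to the fingertips, in m); z points along the fingers, y is the line along which they close (so a half turn about z gives the same grasp; the last joint's range is limited). The gripper opens to 85 mm and grips with 20 to 120 N. Pads are 22 mm wide; open, the fingers measure 114 mm over their backs; the gripper's body (76 mm by 85 mm) begins 54 mm behind the grasp point. The pads swing forward as they close: fully open they stand 13 mm farther back than shut.
Start: joints at [1.142, 0.26, -0.138, 1.173, 0, 1.571], TCP at [0.218, 0.477, 0.22] pointing down, gripper open.
Joint ranges: [-2.78, 2.78], [-0.83, 1.72], [-1.28, 1.37], [-1.9, 2.12], [-1.57, 1.48], [-3.14, 3.14]. Speed limits (rad/s): [2.57, 2.57, 3.14, 3.14, 3.14, 3.14].

## Interface

Orientations are given as a unit quaternion [x, y, z, w].
In Python, from station import robot gives the robot as it stands. The module is installed in compiled form; this text tells all that it offers.
- The arm moves only by the tool carry_out, never from a script. Its argument "increments" is a list of rows, each a list of 3 entries, a list of its own where there are three numbers: the closure in counts, from 0 (fully open) to 255 (shut), then the shift along the tool's x, y, z in mm, then the turn, a rotation vector about the tool's x, y, z in rad. A call has 1 to 8 rows; each row shifts and turns the commanded pose from where the row before left it, along the tool's axes as they then stand; what a row does not reach is not made up. A row lasts 1/10 s, in which the tool goes at most 50 mm and 8.59 degrees, less where a joint would pass 70% of its speed; a pose out of reach is approached as far as the arm can. A call with a gripper value outside its range is refused whole. The fingers move at their own pace and stop on an object; the grip force is fixed at half the most. Time passes only in rows, so rows that do not move let the fingers close. It gives the time, the measured TCP pose, the force, the opening and the grip force at its end, in the units of the state.
- robot.observe(): the state, without advancing time (a new reading comes with each control period).
- robot.get_image(name): name is "side" or "top"; returns a dict with "image" (384x512x3 uint8, red, green, blue), "fx", "fy", "cx", "cy" (pixels), "extrinsics" (4x4, takes a point from camera to world coordinates). Camera axes: x right, y up, looking along -z (the intrinsics and any distortion apply to the point x, -y, -z); pixel columns grow to the right and rows downward; lengths in m; the calibration is good to about 2 mm. A picture is of the moment at which its call begins. There is no depth.
- robot.finish_job(): hands the job in; it is judged then, once.
The state is a dict: "time_s": time; "joint_pos": joint angles; "qvel": joint speeds; "effort": joint torques, N m; "tool_pos": TCP position; "orientation": TCP orientation; "force": force on the tool from outside, world axes, zero at the start; "wrist_torque": the same for the moment, N m; "opening": finger opening in m; "grip_force": force on a finger pad.
Only numpy, scipy, OpenCV 4.12 (cv2) and the standard library are available. Lean on these libraries where they do the work, as an engineer would, in place of code of your own. Each camera call takes 0.05 s, during which the arm holds its last target. There are 200 camera calls.

## Working session

There is one attempt and no reset: what is moved stays moved. The work goes in short steps, Python scripts to look and compute and a tool call to move; the robot and the scene stay as the last step left them, time stands still between calls to the robot, and variables do not carry over. Pictures are saved under pics/ and viewed, at most 10 in all, crops included, and the job is handed in when it is done.

Besides the shell and the picture viewer there is one more tool, called after "Emit:" as name([rows], argument=value, ...), one row to a line, values as JSON. carry_out: Moves the arm, as the interface text tells. Its arguments: {"type":"object","properties":{"increments":{"type":"array","items":{"type":"array"}}},"required":["increments"]}

```bash
mkdir -p pics
cat > h.py <<'E'
import numpy as np, cv2
from station import robot
def ray(im,u,v):
    E=np.array(im["extrinsics"]); d=np.array([(u-im["cx"])/im["fx"],-(v-im["cy"])/im["fy"],-1.0])
    return E[:3,3],E[:3,:3]@d
def onz(im,u,v,z):
    o,d=ray(im,u,v); return o+d*(z-o[2])/d[2]
def proj(im,p):
    E=np.array(im["extrinsics"]); c=E[:3,:3].T@(np.array(p)-E[:3,3])
    return im["cx"]+im["fx"]*c[0]/-c[2], im["cy"]-im["fy"]*c[1]/-c[2]
E
python3 - <<'E'
from h import *
print(robot.observe(),robot.tips_ahead)
for n in("top","side"):
    im=robot.get_image(n); cv2.imwrite(f"pics/{n}0.png",im["image"][:,:,::-1]); np.save(f"{n}0.npy",im,allow_pickle=True)
    print(n,im["fx"],im["cx"],im["cy"],np.round(im["extrinsics"],3).tolist(), [k for k in im])
E
```

```text
{'time_s': 0.0, 'joint_pos': array([ 1.14198512e+00,  2.60679311e-01, -1.39372601e-01,  1.17269158e+00,
       -2.64829949e-05,  1.57082825e+00]), 'qvel': array([ 3.85816743e-04, -8.94365456e-04, -1.69988055e-03,  2.89007321e-05,
       -1.67554000e-04, -1.32683754e-03]), 'effort': array([ 9.51651273e-04, -4.05674422e+01,  2.53924173e+01,  1.86920387e-02,
        1.06158407e-04, -2.89962747e-07]), 'tool_pos': array([0.21800674, 0.47682681, 0.21956605]), 'orientation': array([ 2.12782161e-01,  9.77099178e-01, -9.54110987e-04, -1.94192410e-04]), 'force': array([-0.05629796, -0.71084868, -0.1660346 ]), 'wrist_torque': array([-0.02680934,  0.01150999,  0.00410458]), 'grip_force': 0.0, 'opening': 0.08518771517787474} 0.017
top 355.13300122146313 259.56631119744543 192.4814998383065 [[-0.007, 0.991, -0.131, 0.382], [-1.0, -0.006, 0.008, 0.014], [0.007, 0.131, 0.991, 1.202], [0.0, 0.0, 0.0, 1.0]] ['image', 'fx', 'fy', 'cx', 'cy', 'extrinsics']
side 365.1733773758911 256.95172590674565 189.50638789417 [[0.999, 0.032, -0.029, 0.491], [-0.043, 0.666, -0.745, -0.728], [-0.005, 0.745, 0.667, 0.734], [0.0, 0.0, 0.0, 1.0]] ['image', 'fx', 'fy', 'cx', 'cy', 'extrinsics']
```

View pics/top0.png

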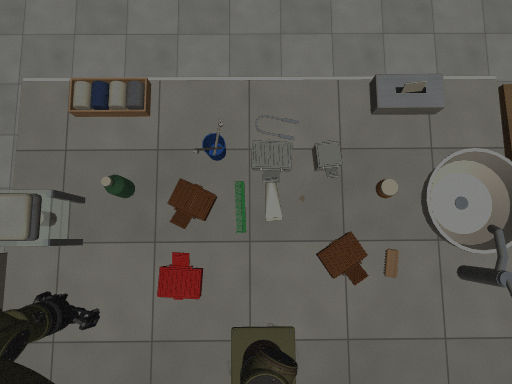

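View pics/side0.png

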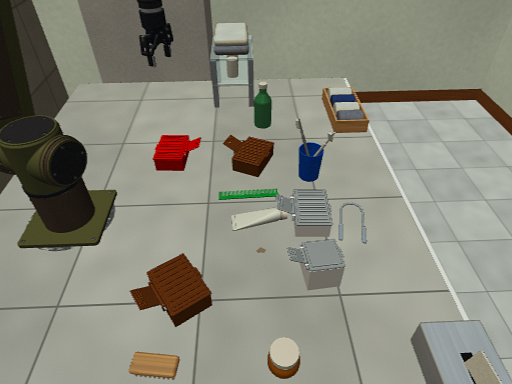

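The soap dish is at top (271,155) with its tail at (271,175). The tube runs from (271,180) to (273,220). The comb is on the left at (240,206), so the free side is -y. The bud box is at (328,157). I'll enlarge both views to measure.

Run:
```python
from h import *
t=np.load("top0.npy",allow_pickle=True).item(); s=np.load("side0.npy",allow_pickle=True).item()
a=cv2.resize(t["image"][130:240,225:355,::-1],None,fx=5,fy=5,interpolation=cv2.INTER_CUBIC)
b=cv2.resize(s["image"][175:295,210:350,::-1],None,fx=5,fy=5,interpolation=cv2.INTER_CUBIC)
cv2.imwrite("pics/topc.png",np.clip(a*1.3,0,255));cv2.imwrite("pics/sidec.png",np.clip(b*1.0,0,255))
```

```text
[ WARN:0@0.170] global loadsave.cpp:1063 imwrite_ Unsupported depth image for selected encoder is fallbacked to CV_8U.
```

View pics/topc.png

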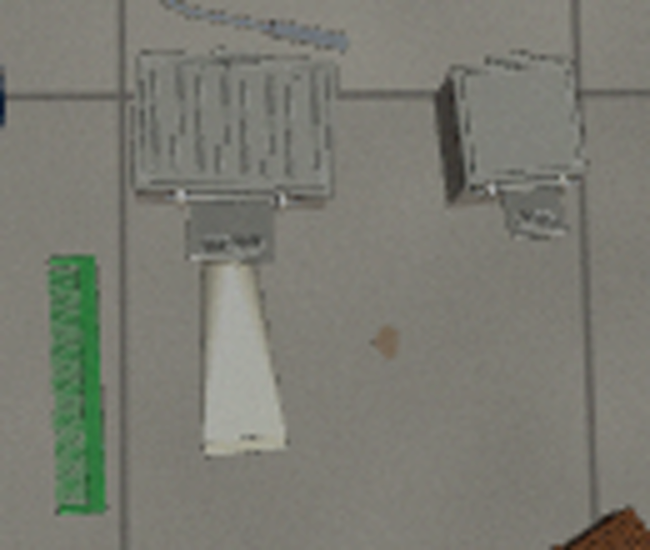

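View pics/sidec.png

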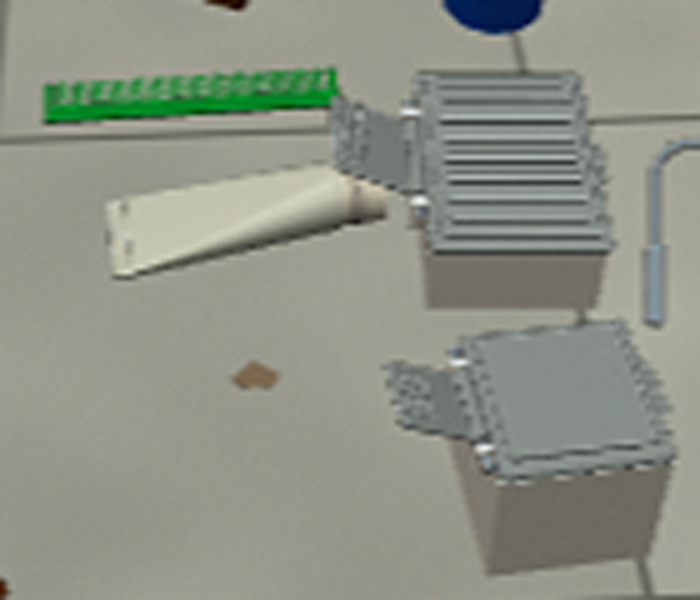

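Crop pixels: the tail's end edge is at (186,261) to (270,263) and the lugs at (181,194) and (281,199). The crimp runs (205,457) to (286,447). In the side crop the crimp is at (108,205)/(118,277) and the cap end at about (380,203). I'll convert these to world points.

Run:
```python
from h import *
np.set_printoptions(precision=4,suppress=True)
t=np.load("top0.npy",allow_pickle=True).item(); s=np.load("side0.npy",allow_pickle=True).item()
T=lambda u,v,z:onz(t,225+u/5-.4,130+v/5-.4,z)
S=lambda u,v,z:onz(s,210+u/5-.4,175+v/5-.4,z)
for n,u,v,z in[("tailendL",186,261,.069),("tailendR",270,263,.069),("lugL",181,194,.05),("lugR",281,199,.05),("crL",205,455,.003),("crR",286,445,.003),("coverFL",135,55,.055),("coverFR",338,62,.055),("coverBL",133,190,.055),("coverBR",332,194,.055),("shoulderL",203,265,.02),("shoulderR",260,265,.02),("comb tr",95,257,.005),("comb br",105,512,.005)]: print(n,T(u,v,z))
print()
for n,u,v,z in[("tailendL",333,95,.067),("tailendR",337,170,.067),("pinR",420,205,.046),("pinL",410,110,.046),("crL",107,203,.004),("crR",118,277,.002),("capend",384,208,.02),("capshoulder top",350,180,.034),("coverFR",608,248,.055),("coverBR",435,250,.055)]: print(n,S(u,v,z))
hsv=cv2.cvtColor(t["image"],cv2.COLOR_RGB2HSV)
```

```text
tailendL [ 0.5664 -0.002   0.069 ]
tailendR [ 0.5648 -0.0563  0.069 ]
lugL [0.6143 0.0007 0.05  ]
lugR [ 0.6106 -0.0654  0.05  ]
crL [ 0.4446 -0.0147  0.003 ]
crR [ 0.4509 -0.0694  0.003 ]
coverFL [0.7075 0.0306 0.055 ]
coverFR [ 0.702  -0.1043  0.055 ]
coverBL [0.6162 0.0323 0.055 ]
coverBR [ 0.6127 -0.0986  0.055 ]
shoulderL [ 0.5716 -0.0141  0.02  ]
shoulderR [ 0.5713 -0.0526  0.02  ]
comb tr [0.5799 0.0592 0.005 ]
comb br [0.4068 0.0527 0.005 ]

tailendL [ 0.5707 -0.0015  0.067 ]
tailendR [ 0.5681 -0.0589  0.067 ]
pinR [ 0.6117 -0.0658  0.046 ]
pinL [0.6148 0.0071 0.046 ]
crL [ 0.4454 -0.0157  0.004 ]
crR [ 0.4517 -0.0692  0.002 ]
capend [ 0.5966 -0.0422  0.02  ]
capshoulder top [ 0.5783 -0.0338  0.034 ]
coverFR [ 0.7012 -0.1089  0.055 ]
coverBR [ 0.614  -0.1062  0.055 ]
```

Both views agree, and the sizes match what was given:
- **Tail end:** about (0.567, -0.030), with the pin at about (0.612, -0.031).
- **Tube:** middle at about (0.523, -0.037), with its left flank near y = -0.013.
- **Comb:** right edge at y ≈ 0.056.

I'll turn the tool so the fingers split along x, half close it, and go above the gap.

Emit:
carry_out([
  [105, [0, 0, 0], [0, 0, 0.1427]],
  [105, [0, 0, 0], [0, 0, 0.1427]],
  [105, [0, 0, 0], [0, 0, 0.1427]],
  [105, [0, 0, 0], [0, 0, 0.1427]],
  [105, [0, 0, 0], [0, 0, 0.1427]],
  [105, [0, 0, 0], [0, 0, 0.1427]],
  [105, [0, 0, 0], [0, 0, 0.1427]],
  [105, [0, 0, 0], [0, 0, 0.1427]],
])

```text
time_s: 0.9
tool_pos: [0.2181, 0.4771, 0.2199]
orientation: [0.709, 0.705, -0.001, 0.0]
force: [0.3, -0.1, -0.7]
opening: 0.0503
grip_force: 0.0
```

Emit:
carry_out([
  [105, [-37, 24, 0], [0, 0, 0]],
  [105, [-37, 24, 0], [0, 0, 0]],
  [105, [-37, 24, 0], [0, 0, 0]],
  [105, [-37, 24, 0], [0, 0, 0]],
  [105, [-37, 24, 0], [0, 0, 0]],
  [105, [-37, 24, 0], [0, 0, 0]],
])

```text
time_s: 1.5
tool_pos: [0.3627, 0.2538, 0.2201]
orientation: [0.707, 0.707, -0.0, -0.0]
force: [0.8, 0.6, 0.4]
opening: 0.0503
grip_force: 0.0
```

Emit:
carry_out([
  [105, [-37, 24, 0], [0, 0, 0]],
  [105, [-37, 24, 0], [0, 0, 0]],
  [105, [-37, 24, 0], [0, 0, 0]],
  [105, [-37, 24, 0], [0, 0, 0]],
  [105, [-37, 24, 0], [0, 0, 0]],
  [105, [-37, 24, 0], [0, 0, 0]],
  [105, [0, 0, 0], [0, 0, 0]],
  [105, [0, 0, 0], [0, 0, 0]],
])

```text
time_s: 2.3
tool_pos: [0.5062, 0.0328, 0.2197]
orientation: [0.708, 0.706, -0.0, -0.001]
force: [-0.7, 0.8, 0.1]
opening: 0.0502
grip_force: 0.0
```

Run:
```python
from h import *
np.set_printoptions(precision=4,suppress=True)
o=robot.observe(); print({k:o[k] for k in("time_s","joint_pos","tool_pos","orientation","opening","force")},robot.tips_ahead)
```

```text
{'time_s': 2.3, 'joint_pos': array([ 0.0644,  0.2313, -0.179 ,  1.1622,  0.0005,  1.6371]), 'tool_pos': array([0.5062, 0.0328, 0.2197]), 'orientation': array([ 0.7078,  0.7064, -0.0005, -0.0007]), 'opening': 0.05020620204892619, 'force': array([-0.7331,  0.8134,  0.0701])} 0.017
```

Emit:
carry_out([
  [105, [-11, 9, 20], [0, 0, 0]],
  [105, [0, 0, 40], [0, 0, 0]],
  [105, [0, 0, 40], [0, 0, 0]],
  [105, [0, 0, 40], [0, 0, 0]],
  [105, [0, 0, 30], [0, 0, 0]],
  [105, [0, 0, 15], [0, 0, 0]],
  [105, [0, 0, 11], [0, 0, 0]],
  [105, [0, 0, 0], [0, 0, 0]],
])

```text
time_s: 3.1
tool_pos: [0.5137, 0.0236, 0.0233]
orientation: [0.706, 0.708, -0.001, -0.001]
force: [-0.0, 0.3, 0.9]
opening: 0.0504
grip_force: 0.0
```

Run:
```python
from h import *
for n in("top","side"):
    im=robot.get_image(n); np.save(f"{n}1.npy",im,allow_pickle=True)
    c=im["image"][130:240,225:355] if n=="top" else im["image"][160:270,210:340]
    cv2.imwrite(f"{n}1.tmp.png",cv2.resize(c[:,:,::-1],None,fx=3,fy=3,interpolation=cv2.INTER_CUBIC))
a=[cv2.imread(f"{n}1.tmp.png") for n in("top","side")]
cv2.imwrite("pics/both1.png",np.hstack(a))
```

```text
(no output)
```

View pics/both1.png

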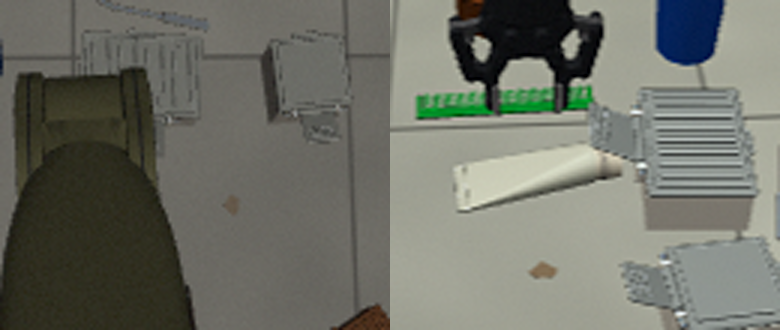

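The fingers stand between the tube and the comb, with tips at side pixels of about (245,197) and (267,197). The gripper's body clears the tail. I'll check the tip position, since it overlaps the comb in this view.

Run:
```python
from h import *
s=np.load("side1.npy",allow_pickle=True).item()
for z in(.006,.012,.018): print(onz(s,245,197.3,z),onz(s,266.7,197,z))
print(proj(s,(.48,.0126,.006)),proj(s,(.48,.039,.005)),proj(s,(.48,.056,.005)))
```

```text
[0.48567868 0.05332837 0.006     ] [0.54911247 0.05158229 0.006     ]
[0.48571958 0.04689213 0.012     ] [0.5486309  0.04516043 0.012     ]
[0.48576048 0.04045589 0.018     ] [0.54814933 0.03873858 0.018     ]
(np.float64(243.26360422431418), np.float64(207.1433986893298)) (np.float64(243.13874694148421), np.float64(200.99030764894454)) (np.float64(243.05425246253157), np.float64(196.99106173662375))
```

Run:
```python
from h import *
s=np.load("side1.npy",allow_pickle=True).item()
cv2.imwrite("pics/z1.png",cv2.resize(s["image"][165:235,225:295,::-1],None,fx=8,fy=8,interpolation=cv2.INTER_NEAREST))
```

```text
(no output)
```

View pics/z1.png

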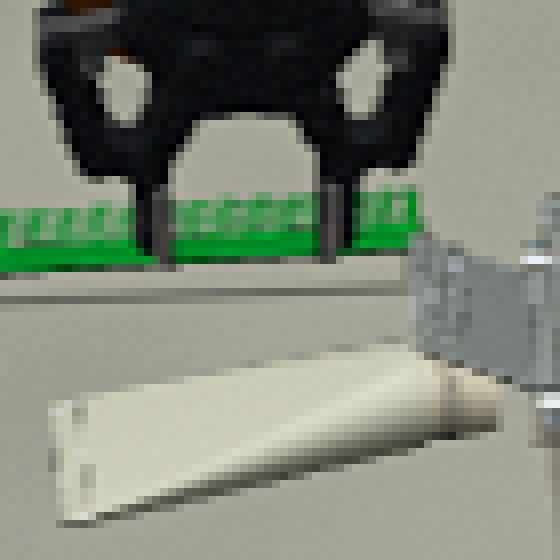

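Run:
```python
from h import *
s=np.load("side0.npy",allow_pickle=True).item();t=np.load("top0.npy",allow_pickle=True).item()
for p in[(.218,.477,.203),(.218,.477,.22),(.236,.516,.203),(.20,.438,.203),(.236,.516,.22),(.20,.438,.22)]: print(p,np.round(proj(s,p),1),np.round(proj(t,p),1))
s=np.load("side1.npy",allow_pickle=True).item()
print(s["fy"],s["fx"])
for z in(.006,.015,.03,.04): print(z,np.round(proj(s,(.48,.0126,z)),1))
im=np.hstack([cv2.resize(s0,None,fx=4,fy=4,interpolation=cv2.INTER_NEAREST) for s0 in(np.load("side0.npy",allow_pickle=True).item()["image"][0:90,110:200,::-1],t["image"][270:360,50:140,::-1])])
cv2.imwrite("pics/init.png",im)
```

```text
(0.218, 0.477, 0.203) [162.6  72.8] [ 87.3 301.5]
(0.218, 0.477, 0.22) [161.7  68. ] [ 84.3 302.6]
(0.236, 0.516, 0.203) [169.5  67.9] [ 73.4 294.8]
(0.2, 0.438, 0.203) [155.4  77.9] [101.4 308.2]
(0.236, 0.516, 0.22) [168.7  63.1] [ 70.1 295.8]
(0.2, 0.438, 0.22) [154.4  73. ] [ 98.6 309.4]
365.1733773758911 365.1733773758911
0.006 [243.3 207.1]
0.015 [243.2 204.9]
0.03 [243. 201.]
0.04 [242.9 198.4]
```

View pics/init.png

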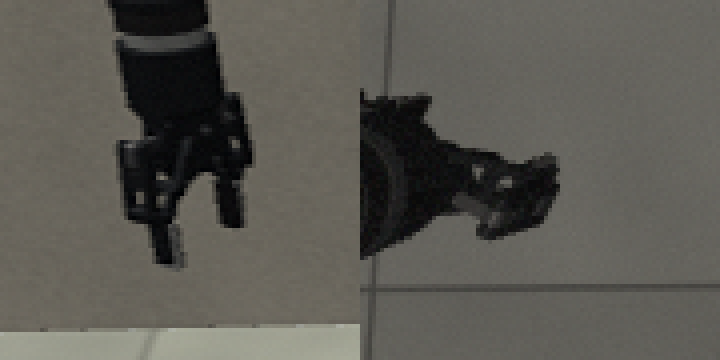

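The tips show about 7 px higher in the side view than a 17 mm tip offset predicts. The half-open fingers are pulled back, so that offset isn't exact here. I'll probe downward in small steps and watch the force.

Emit:
carry_out([
  [105, [0, 0, 2], [0, 0, 0]],
  [105, [0, 0, 2], [0, 0, 0]],
  [105, [0, 0, 0], [0, 0, 0]],
])

```text
time_s: 3.5
tool_pos: [0.5158, 0.0226, 0.0208]
orientation: [0.707, 0.707, 0.0, 0.0]
force: [-0.3, -0.2, -0.4]
opening: 0.0501
grip_force: 0.0
```

Run:
```python
from h import *
s=np.load("side0.npy",allow_pickle=True).item();t=np.load("top0.npy",allow_pickle=True).item()
for nm,im in(("top",t),("side",s)):
    h=cv2.cvtColor(im["image"],cv2.COLOR_RGB2HSV)
    m=cv2.inRange(h,(50,120,60),(75,255,255)); n,l,st,c=cv2.connectedComponentsWithStats(m)
    for i in range(1,n):
        if st[i,4]>60:
            pts=np.argwhere(l==i)[:,::-1].astype(np.float32); b=cv2.boxPoints(cv2.minAreaRect(pts))
            print(nm,st[i],c[i],[np.round(onz(im,u,v,.003),4)[:2].tolist() for u,v in b], onz(im,*c[i],.003))
print(proj(s,(0,0,0)),proj(t,(0,0,0)))
```

```text
top [235 182  11  51 166] [242.46987952 206.90361446] [[0.577, 0.0887], [0.578, 0.06], [0.408, 0.0535], [0.407, 0.0817]] [0.49141984 0.0632271  0.003     ]
side [254  89  16  26 199] [260.79899497 100.66331658] [[0.5052, 0.5794], [0.5685, 0.7477], [0.612, 0.6743], [0.5473, 0.5169]] [0.56153355 0.637887   0.003     ]
side [219 189  59  11 308] [247.93831169 194.28571429] [[0.4074, 0.0855], [0.582, 0.0925], [0.5805, 0.0592], [0.4098, 0.0527]] [0.49459362 0.06921421 0.003     ]
(np.float64(71.15749212591632), np.float64(217.598638139324)) (np.float64(262.32303748996526), np.float64(359.1522636485518))
```

The comb agrees between cameras to about 1 mm, so the calibration is sound and the tips may really be higher than I assumed. I'll keep probing downward.

Emit:
carry_out([
  [105, [0, 0, 2], [0, 0, 0]],
  [105, [0, 0, 2], [0, 0, 0]],
  [105, [0, 0, 2], [0, 0, 0]],
  [105, [0, 0, 0], [0, 0, 0]],
])

```text
time_s: 3.9
tool_pos: [0.5151, 0.0225, 0.014]
orientation: [0.707, 0.707, -0.0, -0.0]
force: [0.1, 0.1, 0.5]
opening: 0.0498
grip_force: 0.0
```

Run:
```python
from h import *
s=robot.get_image("side"); np.save("side2.npy",s,allow_pickle=True)
g=s["image"].astype(int).sum(2); c=g[185:215,243:248]; print(c)
print(robot.observe()["tool_pos"],robot.observe()["force"])
```

```text
[[ 56  33  41  42  24]
 [ 49  32  35  14   2]
 [ 43  42  34  20 273]
 [ 39  41  27  78 390]
 [ 35  42  16 279 461]
 [ 46  36  20 225 383]
 [ 28  28  95 248 333]
 [ 23 225 275 265 327]
 [ 17 163 199 298 373]
 [ 25 169 195 207 262]
 [ 22 175 197 131 144]
 [ 47 173 205 138 152]
 [ 18 163 233 161 115]
 [  1 110 199 160 383]
 [233 195 191 217 403]
 [511 408 244 211 404]
 [401 355 277 250 323]
 [346 363 370 380 381]
 [483 479 482 488 486]
 [471 476 474 476 475]
 [468 470 472 474 474]
 [471 473 470 472 468]
 [468 466 467 469 471]
 [466 466 469 470 469]
 [466 468 464 472 467]
 [467 466 470 470 470]
 [462 464 463 462 465]
 [455 458 471 497 511]
 [592 603 592 592 586]
 [582 583 584 583 585]]
[0.51519764 0.02254824 0.01415048] [ 0.87792494 -0.38478871  0.48644016]
```

Emit:
carry_out([
  [105, [0, 0, 2], [0, 0, 0]],
  [105, [0, 0, 2], [0, 0, 0]],
  [105, [0, 0, 0], [0, 0, 0]],
])

```text
time_s: 4.25
tool_pos: [0.5152, 0.0226, 0.0101]
orientation: [0.707, 0.707, -0.0, -0.0]
force: [0.2, 1.1, -0.9]
opening: 0.0505
grip_force: 0.0
```

Emit:
carry_out([
  [105, [0, 0, 1], [0, 0, 0]],
  [105, [0, 0, 1], [0, 0, 0]],
  [105, [0, 0, 0], [0, 0, 0]],
])

```text
time_s: 4.55
tool_pos: [0.5154, 0.0226, 0.0083]
orientation: [0.707, 0.707, -0.0, -0.0]
force: [-0.5, -0.1, -0.4]
opening: 0.0504
grip_force: 0.0
```

Emit:
carry_out([
  [105, [0, 0, 1], [0, 0, 0]],
  [105, [0, 0, 1], [0, 0, 0]],
  [105, [0, 0, 1], [0, 0, 0]],
  [105, [0, 0, 0], [0, 0, 0]],
])

```text
time_s: 4.95
tool_pos: [0.5153, 0.0226, 0.0052]
orientation: [0.707, 0.707, -0.0, -0.0]
force: [0.1, 0.8, 0.1]
opening: 0.0501
grip_force: 0.0
```

Run:
```python
from h import *
s=robot.get_image("side"); np.save("side3.npy",s,allow_pickle=True)
print(robot.observe()["tool_pos"],robot.observe()["force"],robot.observe()["joint_pos"],robot.tips_ahead)
cv2.imwrite("pics/z3.png",cv2.resize(s["image"][130:240,220:320,::-1],None,fx=5,fy=5,interpolation=cv2.INTER_NEAREST))
```

```text
[0.51535501 0.02254493 0.00529965] [-0.92108865  0.7203851  -0.02205516] [ 4.37191786e-02  4.34603699e-01 -5.02929667e-01  6.33502930e-01
 -1.01090851e-06  1.61416857e+00] 0.017
```

View pics/z3.png

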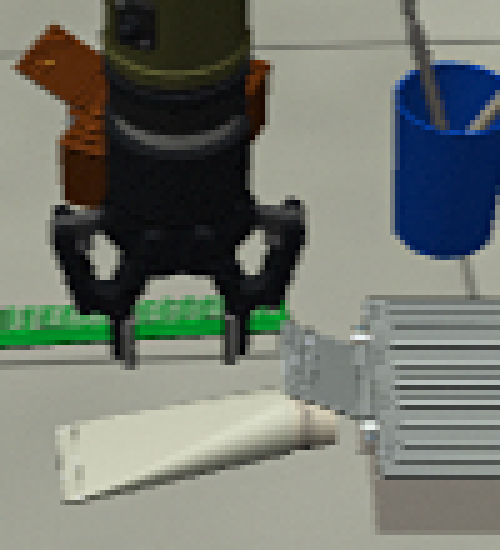

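The tips are at about (246,203), so z ≈ 20 mm by ray, and there is still no contact force. I'll continue slowly.

Emit:
carry_out([
  [105, [0, 0, 1], [0, 0, 0]],
  [105, [0, 0, 1], [0, 0, 0]],
  [105, [0, 0, 1], [0, 0, 0]],
  [105, [0, 0, 0], [0, 0, 0]],
])

```text
time_s: 5.4
tool_pos: [0.5153, 0.0226, 0.0022]
orientation: [0.707, 0.707, -0.0, -0.0]
force: [-0.2, 0.1, 0.1]
opening: 0.0502
grip_force: 0.0
```

Emit:
carry_out([
  [105, [0, 0, 1], [0, 0, 0]],
  [105, [0, 0, 1], [0, 0, 0]],
  [105, [0, 0, 1], [0, 0, 0]],
  [105, [0, 0, 0], [0, 0, 0]],
])

```text
time_s: 5.8
tool_pos: [0.5153, 0.0226, -0.0008]
orientation: [0.707, 0.707, -0.0, -0.0]
force: [-0.1, 0.1, -0.3]
opening: 0.0502
grip_force: 0.0
```

Emit:
carry_out([
  [105, [0, 0, 1], [0, 0, 0]],
  [105, [0, 0, 1], [0, 0, 0]],
  [105, [0, 0, 0], [0, 0, 0]],
])

```text
time_s: 6.1
tool_pos: [0.5153, 0.0226, -0.0028]
orientation: [0.707, 0.707, -0.0, -0.0]
force: [-0.1, -1.0, 0.1]
opening: 0.0505
grip_force: 0.0
```

The TCP reading is below the ledge with no contact, so the true tips are well behind the nominal offset, as the picture says (tips now at about 13 mm). I'll go 5 mm lower and verify with the picture.

Emit:
carry_out([
  [105, [0, 0, 1], [0, 0, 0]],
  [105, [0, 0, 1], [0, 0, 0]],
  [105, [0, 0, 1], [0, 0, 0]],
  [105, [0, 0, 1], [0, 0, 0]],
  [105, [0, 0, 1], [0, 0, 0]],
  [105, [0, 0, 0], [0, 0, 0]],
])

```text
time_s: 6.7
tool_pos: [0.5153, 0.0226, -0.0078]
orientation: [0.707, 0.707, -0.0, -0.0]
force: [0.1, -0.4, 0.3]
opening: 0.0505
grip_force: 0.0
```

Run:
```python
from h import *
s=robot.get_image("side"); np.save("side4.npy",s,allow_pickle=True)
o=robot.observe();print(o["tool_pos"],o["force"])
g=s["image"].astype(int).sum(2); print(g[196:212,242:250]); print(g[196:212,264:270])
for z in(0,.005,.01,.015):print(z,proj(s,(.483,.0116,z)))
```

```text
[ 0.51537662  0.02257846 -0.00769767] [-0.04137018 -0.2032487  -0.76459299]
[[ 30  44  44  30  98 167 187 189]
 [ 76  31  26 190 195 134 119  92]
 [ 80  23 180 243 159 387 520 510]
 [248  24 125 213 231 410 499 491]
 [240  12 117 203 155 375 503 494]
 [194  18 145 223 148 272 367 349]
 [230  26 134 212 171 304 395 393]
 [322   2  82 189 179 385 500 487]
 [367 129  70 176 183 379 491 479]
 [489 425 359 292 173 374 489 482]
 [474 488 422 275 163 364 482 480]
 [469 474 476 487 489 479 477 473]
 [472 471 469 474 473 477 475 477]
 [465 471 469 473 471 472 475 474]
 [462 468 467 472 470 472 471 470]
 [468 467 466 467 467 468 468 470]]
[[116 114  97  22  33  27]
 [249 202 262 160  24 180]
 [350 132 212 150  12 170]
 [350 129 206 149  15 166]
 [329 131 207 153  32 242]
 [200 117 207 150  32 185]
 [338 136 211 146   6 270]
 [341 133 204 140   2 258]
 [331 126 195 232 231 399]
 [371 187 200 406 504 494]
 [421 305 336 451 490 485]
 [489 490 490 490 485 484]
 [481 479 452 421 426 452]
 [494 526 550 556 559 563]
 [581 588 595 597 598 596]
 [593 590 593 592 592 594]]
0 (np.float64(244.38449866967454), np.float64(208.8565747675961))
0.005 (np.float64(244.3358422281618), np.float64(207.6064255189918))
0.01 (np.float64(244.28687199422023), np.float64(206.34821387706714))
0.015 (np.float64(244.2375849224908), np.float64(205.08186159620243))
```

The tip edge is at row 206.5, so the tips are at z ≈ 9 mm and their offset is understood. In the picture, though, the outer knuckles are about 146 mm wide and would catch the tail in this orientation. I'll go up, turn 90°, close the fingers and lean the body back. That also suits the pressing step.

Emit:
carry_out([
  [105, [0, 0, -35], [0, 0, 0]],
  [105, [0, 0, -40], [0, 0, 0]],
  [255, [0, 0, -35], [0, 0, 0]],
  [255, [0, 0, 0], [0, 0, -0.1428]],
  [255, [0, 0, 0], [0, 0, -0.1428]],
  [255, [0, 0, 0], [0, 0, -0.1428]],
  [255, [0, 0, 0], [0, 0, -0.1428]],
  [255, [0, 0, 0], [0, 0, -0.1428]],
])

```text
time_s: 7.55
tool_pos: [0.5154, 0.0226, 0.1025]
orientation: [0.413, 0.911, 0.0, 0.0]
force: [1.0, 0.6, 0.4]
opening: -0.0001
grip_force: 0.0
```

Emit:
carry_out([
  [255, [0, 0, 0], [0, 0, -0.1428]],
  [255, [0, 0, 0], [0, 0, -0.1428]],
  [255, [0, 0, 0], [0, 0, -0.1428]],
  [255, [0, 0, 0], [0, 0, -0.1428]],
  [255, [0, 0, 0], [0, 0, -0.1428]],
  [255, [0, 0, 0], [0, 0, -0.1428]],
  [255, [0, 0, 0], [0, -0.13, 0]],
  [255, [0, 0, 0], [0, -0.13, 0]],
])

```text
time_s: 8.35
tool_pos: [0.5177, 0.0226, 0.1029]
orientation: [-0.0, 0.991, 0.0, 0.133]
force: [0.1, 0.2, -1.0]
opening: 0.0002
grip_force: 0.0
```

Run:
```python
from h import *
from scipy.spatial.transform import Rotation as R
np.set_printoptions(precision=4,suppress=True)
s=robot.get_image("side"); o=robot.observe();print(o["tool_pos"],o["opening"],o["joint_pos"],robot.tips_ahead)
print(R.from_quat(o["orientation"]).as_matrix())
cv2.imwrite("pics/z5.png",cv2.resize(s["image"][80:240,200:350,::-1],None,fx=3.7,fy=3.7,interpolation=cv2.INTER_NEAREST))
z=R.from_quat(o["orientation"]).as_matrix()[:,2]
for a in(.017,0,-.01,-.02): print(a,proj(s,o["tool_pos"]+a*z))
```

```text
[0.5046 0.0221 0.0968] 0.0002955276002376531 [ 0.0528  0.1524 -0.6801  0.4823 -0.0137  0.0504] 0.017
[[-0.9673 -0.0006  0.2535]
 [-0.0007  1.     -0.0003]
 [-0.2535 -0.0005 -0.9673]]
0.017 (np.float64(253.00469811076866), np.float64(184.8942340912944))
0 (np.float64(251.33434188471077), np.float64(180.344772704364))
-0.01 (np.float64(250.33409116722137), np.float64(177.6204424414673))
-0.02 (np.float64(249.32041265550026), np.float64(174.8595396017658))
```

View pics/z5.png

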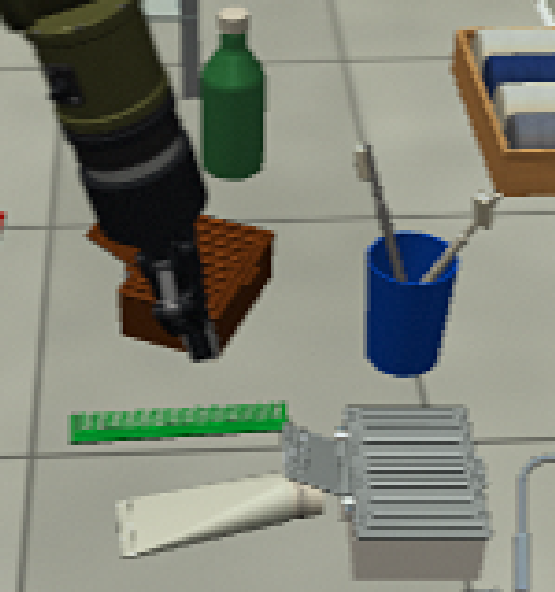

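Run:
```python
from h import *
np.set_printoptions(precision=4,suppress=True)
for i in range(3):
    o=robot.observe();print(o["time_s"],o["tool_pos"],o["joint_pos"],o["qvel"],o["orientation"],o["force"])
    s=robot.get_image("side")
for z in(.08,.09,.1,.11,.12): print(z,onz(s,256.2,176.3,z))
```

```text
8.4 [0.5046 0.0221 0.0968] [ 0.0528  0.1524 -0.6801  0.4823 -0.0137  0.0504] [-0.0027  0.0817  0.0836  0.4554  0.0102 -0.0054] [-0.0003  0.9918 -0.0002  0.1278] [-12.6476   0.5928  -6.5212]
8.45 [0.5035 0.0221 0.0969] [ 0.0526  0.1558 -0.6718  0.4969 -0.0133  0.0502] [-0.0015  0.0494  0.1969  0.1382  0.0022 -0.0018] [-0.0003  0.9924 -0.0003  0.123 ] [-1.7635  0.5755 -0.9667]
8.5 [0.5082 0.0223 0.0994] [ 0.0525  0.1579 -0.6623  0.5003 -0.0133  0.0502] [-0.0015  0.0362  0.1742  0.0209  0.0014 -0.0009] [-0.0003  0.9922 -0.0002  0.125 ] [ 0.1449 -0.1544  0.1994]
0.08 [0.5191 0.0587 0.08  ]
0.09 [0.5187 0.0466 0.09  ]
0.1 [0.5182 0.0346 0.1   ]
0.11 [0.5178 0.0226 0.11  ]
0.12 [0.5174 0.0106 0.12  ]
```

Emit:
carry_out([
  [255, [0, 0, 0], [0, 0, 0]],
  [255, [0, 0, 0], [0, 0, 0]],
  [255, [0, 0, 0], [0, 0, 0]],
])

```text
time_s: 8.85
tool_pos: [0.5179, 0.0227, 0.1034]
orientation: [-0.0, 0.991, 0.0, 0.131]
force: [0.4, 0.7, 0.2]
opening: 0.0001
grip_force: 0.0
```

Run:
```python
from h import *
np.set_printoptions(precision=4,suppress=True)
o=robot.observe();print(o["time_s"],o["tool_pos"],o["joint_pos"],o["qvel"],o["orientation"],o["force"])
s=robot.get_image("side");np.save("side6.npy",s,allow_pickle=True)
d=cv2.absdiff(s["image"],np.load("side0.npy",allow_pickle=True).item()["image"]).max(2)
n,l,st,c=cv2.connectedComponentsWithStats((d>50).astype(np.uint8))
print([st[i].tolist() for i in range(1,n) if st[i,4]>8])
g=s["image"].astype(int).sum(2); print(g[168:184,248:264])
```

```text
8.85 [0.5179 0.0227 0.1034] [ 0.0523  0.1621 -0.6481  0.4989 -0.0133  0.0501] [ 0.0026 -0.0033 -0.0193 -0.0027  0.0007 -0.0005] [-0.0002  0.9914  0.0001  0.1306] [0.3744 0.6697 0.1816]
[[32, 0, 53, 142, 2751], [137, 0, 15, 9, 102], [139, 0, 117, 165, 6867], [0, 78, 7, 9, 38], [72, 143, 15, 33, 284], [40, 144, 7, 6, 11], [12, 155, 9, 1, 9], [256, 168, 3, 7, 10], [6, 175, 22, 21, 228]]
[[ 42  50  51  36  37  27   8 124 199 169  90  57  57  57  51  96]
 [ 36  24  22  35  58  47  42  83 194 157  55  58  58  47  35 270]
 [123 146  84  45  69  60  31  89 190 218 133  55  55  38 175 411]
 [128 171 118  32  39  41  33  30 172 219 165  87  47 100 386 505]
 [ 61 177 168  59  47  54  45  35  97 193 175  73  33 275 454 495]
 [ 60 110 136  77  30  28  42  37 100 199 171  71 173 411 494 485]
 [198  88 162 141  25  45  58  35  23 162 193 134 382 499 491 484]
 [492 497 432 250  72  44  53  32   9 109 159 291 446 494 484 481]
 [471 478 410 230  47   0  30  70 130 127 220 421 496 483 486 482]
 [468 472 484 417 275 297 354 398 480 436 445 495 484 479 480 485]
 [469 467 475 479 490 494 491 488 486 486 485 483 484 485 485 480]
 [469 469 468 471 474 474 476 479 478 481 479 480 484 481 483 480]
 [470 472 471 473 475 475 480 476 475 479 479 476 480 478 483 480]
 [473 472 473 470 476 477 478 478 475 479 481 480 479 475 480 480]
 [476 477 476 474 475 475 477 474 477 477 477 477 479 479 475 480]
 [477 479 476 477 480 477 478 478 477 473 474 476 475 475 478 474]]
```

The arm was briefly knocked at 8.4 s but is back on its pose, and nothing on the ledge has changed. The tips lie about 15 mm above the TCP reading. I'll descend into the gap.

Emit:
carry_out([
  [255, [4, 0, 22], [0, 0, 0]],
  [255, [4, 0, 22], [0, 0, 0]],
  [255, [4, 0, 22], [0, 0, 0]],
  [255, [4, 0, 22], [0, 0, 0]],
  [255, [2, 0, 9], [0, 0, 0]],
  [255, [0, 0, 0], [0, 0, 0]],
  [255, [0, 0, 0], [0, 0, 0]],
])

```text
time_s: 9.6
tool_pos: [0.5237, 0.0226, 0.0045]
orientation: [-0.0, 0.992, 0.0, 0.13]
force: [-0.3, -0.6, -0.0]
opening: -0.0001
grip_force: 0.0
```

Run:
```python
from h import *
np.set_printoptions(precision=4,suppress=True)
o=robot.observe();print(o["time_s"],o["tool_pos"],o["orientation"],o["force"])
s=robot.get_image("side");np.save("side7.npy",s,allow_pickle=True)
g=s["image"].astype(int).sum(2); print(g[196:212,248:266])
for z in(0,.005,.01,.015):print(z,proj(s,(.525,.0082,z)))
```

```text
9.6 [0.5237 0.0226 0.0045] [-0.0002  0.9915  0.      0.1299] [-0.2691 -0.5859 -0.0097]
[[ 27  46  73  83  61  31  22  25  13  51 179 206 198 176 160 145 126 105]
 [  2  13  18  26  36  25  28  32  34  53 179 168 220 337 365 359 453 523]
 [256  45   0 116 123  41  60  65  36  27 170 211 244 420 505 501 499 496]
 [507 436 460 451 254  69  30  42  37  39 103 195 233 408 502 495 492 496]
 [499 500 502 512 384 135  27  41  43  34  28 157 220 391 480 469 467 461]
 [356 347 347 341 310 199  72  23  82  76  33  83 152 259 303 293 298 307]
 [392 393 401 410 425 337 138  32  52  37  18  68 159 383 485 485 486 491]
 [486 485 482 486 494 427 236  46  27  70  85 267 400 471 493 489 488 488]
 [477 481 479 479 482 497 393 329 360 454 516 508 497 487 488 482 486 483]
 [474 477 478 478 480 485 488 497 494 493 491 491 487 484 488 480 479 482]
 [470 474 475 478 478 481 480 484 490 483 486 483 482 482 484 486 484 483]
 [470 473 476 479 479 478 478 480 482 478 488 482 485 486 479 483 486 480]
 [471 477 476 478 473 474 485 478 480 479 480 478 480 479 479 477 478 478]
 [477 476 473 474 474 478 479 477 481 478 479 472 477 460 443 458 497 526]
 [472 473 476 476 478 470 474 454 443 463 499 531 560 561 563 571 579 585]
 [466 465 458 471 498 523 560 571 574 588 592 593 596 596 592 589 593 593]]
0 (np.float64(259.1670109988557), np.float64(209.2048238955671))
0.005 (np.float64(259.16586716253556), np.float64(207.95419516112705))
0.01 (np.float64(259.1647159399764), np.float64(206.69549058346826))
0.015 (np.float64(259.1635572594023), np.float64(205.42863168546367))
```

Emit:
carry_out([
  [255, [1.8, 0, 6.8], [0, 0, 0]],
  [255, [1.8, 0, 6.8], [0, 0, 0]],
  [255, [0, -8, 0], [0, 0, 0]],
  [255, [0, -6, 0], [0, 0, 0]],
  [255, [0, -5, 0], [0, 0, 0]],
  [255, [0, -5, 0], [0, 0, 0]],
  [255, [0, -5, 0], [0, 0, 0]],
  [255, [0, -5, 0], [0, 0, 0]],
])

```text
time_s: 10.45
tool_pos: [0.5253, -0.0096, -0.0087]
orientation: [-0.001, 0.991, 0.002, 0.132]
force: [0.9, 5.3, 6.5]
opening: 0.0002
grip_force: 3.5
```

Emit:
carry_out([
  [255, [0, -5, 0], [0, 0, 0]],
  [255, [0, -5, 0], [0, 0, 0]],
  [255, [0, -5, 0], [0, 0, 0]],
  [255, [0, -5, 0], [0, 0, 0]],
  [255, [0, 0, 0], [0, 0, 0]],
])

```text
time_s: 10.95
tool_pos: [0.5253, -0.0304, -0.0087]
orientation: [-0.001, 0.991, 0.002, 0.132]
force: [0.3, 3.3, 6.2]
opening: -0.0001
grip_force: 3.4
```

Run:
```python
from h import *
s=robot.get_image("side");t=robot.get_image("top")
a=cv2.resize(s["image"][150:280,200:340,::-1],(560,520),interpolation=cv2.INTER_CUBIC)
cv2.imwrite("pics/p8.png",a)
```

```text
(no output)
```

View pics/p8.png

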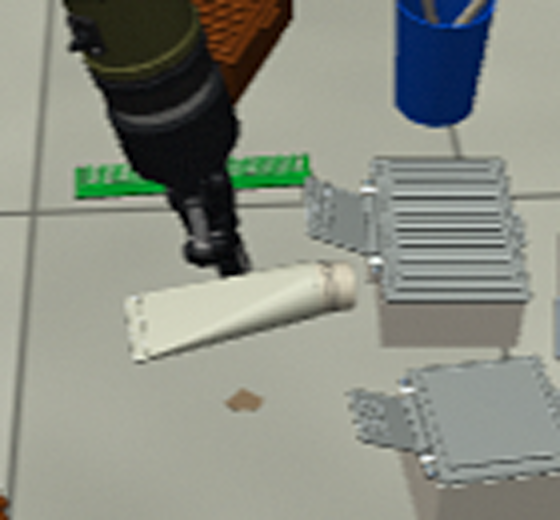

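The tube is sliding squarely, with its cap at (345,285) in the crop, already in front of the tail. The upward 6 N means the tip is brushing the ledge, so I'll raise it 1.5 mm and keep pushing.

Emit:
carry_out([
  [255, [0, -4, -1.5], [0, 0, 0]],
  [255, [0, -5, 0], [0, 0, 0]],
  [255, [0, -5, 0], [0, 0, 0]],
  [255, [0, -5, 0], [0, 0, 0]],
  [255, [0, -5, 0], [0, 0, 0]],
  [255, [0, -5, 0], [0, 0, 0]],
  [255, [0, -5, 0], [0, 0, 0]],
  [255, [0, -4, 0], [0, 0, 0]],
])

```text
time_s: 11.85
tool_pos: [0.5227, -0.0699, -0.0086]
orientation: [-0.0, 0.992, 0.0, 0.13]
force: [-0.2, 1.8, 2.6]
opening: 0.0004
grip_force: 1.6
```

Emit:
carry_out([
  [255, [0, -3, 0], [0, 0, 0]],
  [255, [0, -2, 0], [0, 0, 0]],
  [255, [0, 0, 0], [0, 0, 0]],
])

```text
time_s: 12.15
tool_pos: [0.5227, -0.0749, -0.0086]
orientation: [0.0, 0.992, -0.0, 0.13]
force: [0.3, 0.8, 3.0]
opening: 0.0
grip_force: 1.4
```

```bash
cat > tube.py <<'E'
from h import *
def tube():
    for n in("side","top"):
        im=robot.get_image(n); a=im["image"].astype(int); r,g,b=a[...,0],a[...,1],a[...,2]
        d=cv2.absdiff(im["image"],np.load(n+"0.npy",allow_pickle=True).item()["image"]).max(2)
        box=np.zeros_like(d); 
        (box[205:270,225:310] if n=="side" else box[172:232,255:312]).fill(1)
        m=((r-b>8)&(r+g+b>(380 if n=="side" else 300))&(box>0)).astype(np.uint8)
        k,l,st,c=cv2.connectedComponentsWithStats(m); i=1+np.argmax(st[1:,4])
        pts=np.argwhere(l==i)[:,::-1].astype(np.float32); q=cv2.boxPoints(cv2.minAreaRect(pts))
        print(n,st[i],[np.round(onz(im,u,v,.012),3)[:2].tolist() for u,v in q])
        L=pts[pts[:,0]==pts[:,0].min()].mean(0); Rr=pts[pts[:,0]>=pts[:,0].max()-1].mean(0)
        B=pts[pts[:,1]>=pts[:,1].max()-1].mean(0); T=pts[pts[:,1]<=pts[:,1].min()+1].mean(0)
        print({"L":onz(im,*L,.003).round(3),"R":onz(im,*Rr,.018).round(3),"B":onz(im,*B,.003).round(3),"T":onz(im,*T,.018).round(3)})
E
python3 -c "
from tube import *
o=robot.observe();print(o['time_s'],o['tool_pos'],o['force'])
tube()"
```

```text
12.15 [ 0.52267774 -0.07489238 -0.00856478] [0.30304915 0.75653452 2.98894264]
side [ 225  205   85   65 3927] [[0.428, 0.018], [0.666, 0.006], [0.634, -0.211], [0.433, -0.202]]
{'L': array([ 0.43 , -0.094,  0.003]), 'R': array([ 0.645, -0.121,  0.018]), 'B': array([ 0.529, -0.198,  0.003]), 'T': array([0.512, 0.005, 0.018])}
top [280 172  21  26 163] [[0.596, -0.057], [0.625, -0.098], [0.539, -0.155], [0.511, -0.114]]
{'L': array([ 0.595, -0.065,  0.003]), 'R': array([ 0.529, -0.129,  0.018]), 'B': array([ 0.526, -0.131,  0.003]), 'T': array([ 0.606, -0.084,  0.018])}
```

Emit:
carry_out([
  [255, [0, 10, 0], [0, 0, 0]],
  [255, [0, 5, 0], [0, 0, 0]],
  [255, [-10, 0, -39], [0, 0, 0]],
  [255, [-10, 0, -39], [0, 0, 0]],
  [255, [-10, 0, -39], [0, 0, 0]],
  [255, [0, 0, 0], [0, 0, 0]],
])

```text
time_s: 12.85
tool_pos: [0.526, -0.0593, 0.118]
orientation: [-0.001, 0.991, -0.001, 0.135]
force: [1.3, -0.3, 0.8]
opening: -0.0004
grip_force: 0.0
```

Run:
```python
from h import *
t0=np.load("top0.npy",allow_pickle=True).item()["image"];s0=np.load("side0.npy",allow_pickle=True).item()["image"]
print("top tube",t0[205,272],t0[215,272],"tab",t0[205,290],t0[215,300]," side tube",s0[217,245],s0[222,250],s0[212,275],"cap",s0[215,284],"tab",s0[235,260],s0[240,280])
o=robot.observe();print(o["time_s"],o["tool_pos"],o["force"])
for n in("side","top"):
    im=robot.get_image(n); np.save(n+"9.npy",im,allow_pickle=True)
```

```text
top tube [129 129 124] [128 127 122] tab [97 96 89] [98 95 90]  side tube [193 195 176] [196 199 178] [207 212 190] cap [151 147 129] tab [154 156 142] [156 159 146]
12.85 [ 0.52598165 -0.05928151  0.11799265] [ 1.25421427 -0.3080885   0.75494664]
```

```bash
cat > tube.py <<'E'
from h import *
def tube(im,n):
    a=im["image"].astype(int); r,b=a[...,0],a[...,2]; g=a.sum(2)
    box=np.zeros(r.shape,bool)
    if n=="side": box[200:262,222:300]=1; m=(g>505)&(r-b>8)&box
    else: box[176:232,255:315]=1; m=(g>335)&box
    k,l,st,c=cv2.connectedComponentsWithStats(m.astype(np.uint8)); i=1+np.argmax(st[1:,4])
    P=np.argwhere(l==i)[:,::-1].astype(np.float32); print(n,st[i])
    W=np.array([onz(im,u,v,.012)[:2] for u,v in P])
    for x0 in np.arange(.44,.60,.02):
        w=W[abs(W[:,0]-x0)<.006]
        if len(w): print(round(x0,2),w[:,1].min().round(3),w[:,1].max().round(3),w[:,1].mean().round(3))
    print("xrange",W[:,0].min().round(3),W[:,0].max().round(3))
E
python3 -c "
from tube import *
for n in('side','top'):
  for k in '09': tube(np.load(n+k+'.npy',allow_pickle=True).item(),n)"
```

```text
side [232 208  48  22 519]
0.46 -0.075 -0.02 -0.048
0.48 -0.065 -0.016 -0.041
0.5 -0.059 -0.013 -0.037
0.52 -0.049 -0.007 -0.029
0.54 -0.042 -0.004 -0.023
0.56 -0.032 -0.001 -0.016
0.58 -0.025 -0.009 -0.017
xrange 0.449 0.58
side [230 227  60  29 705]
0.44 -0.112 -0.112 -0.112
0.46 -0.161 -0.103 -0.131
0.48 -0.152 -0.097 -0.124
0.5 -0.141 -0.091 -0.117
0.52 -0.129 -0.085 -0.106
0.54 -0.117 -0.079 -0.099
0.56 -0.107 -0.076 -0.09
0.58 -0.098 -0.073 -0.087
xrange 0.444 0.6
top [266 183  16  38 422]
0.44 -0.033 -0.033 -0.033
0.46 -0.066 -0.016 -0.042
0.48 -0.063 -0.016 -0.039
0.5 -0.06 -0.02 -0.039
0.52 -0.054 -0.02 -0.037
0.54 -0.051 -0.023 -0.037
0.56 -0.044 -0.024 -0.034
xrange 0.446 0.571
top [288 176  11  16  80]
0.54 -0.125 -0.118 -0.122
0.56 -0.119 -0.095 -0.107
0.58 -0.112 -0.095 -0.103
xrange 0.543 0.595
```

Clear view now: the tube's middle is at y ≈ -0.114 and its cap at about (0.583, -0.103), which is 72 mm from the pressing point. The lid is still shut. Next I'll tilt to 30° so the tip face lies flat on the opened tail, and move above the tail.

Emit:
carry_out([
  [255, [0, 0, 0], [0, -0.065, 0]],
  [255, [0, 0, 0], [0, -0.065, 0]],
  [255, [0, 0, 0], [0, -0.065, 0]],
  [255, [0, 0, 0], [0, -0.065, 0]],
  [255, [0, 0, 0], [0, 0, 0]],
  [255, [0, 0, 0], [0, 0, 0]],
])

```text
time_s: 13.55
tool_pos: [0.5198, -0.059, 0.1102]
orientation: [-0.0, 0.967, 0.0, 0.255]
force: [0.8, -0.3, 0.1]
opening: 0.0002
grip_force: 0.0
```

Emit:
carry_out([
  [255, [-9, 7, 14], [0, 0, 0]],
  [255, [-9, 7, 14], [0, 0, 0]],
  [255, [-9, 7, 14], [0, 0, 0]],
  [255, [-9, 8, 14], [0, 0, 0]],
  [255, [0, 0, 0], [0, 0, 0]],
  [255, [0, 0, 0], [0, 0, 0]],
])

```text
time_s: 14.15
tool_pos: [0.5811, -0.0302, 0.0811]
orientation: [-0.001, 0.967, 0.0, 0.256]
force: [-0.2, -0.5, -0.1]
opening: -0.0003
grip_force: 0.0
```

Run:
```python
from h import *
from scipy.spatial.transform import Rotation as R
np.set_printoptions(precision=4,suppress=True)
o=robot.observe();print(o["time_s"],o["tool_pos"],o["force"],o["joint_pos"]);print(R.from_quat(o["orientation"]).as_matrix())
s=robot.get_image("side");np.save("side10.npy",s,allow_pickle=True)
s0=np.load("side0.npy",allow_pickle=True).item()
d=cv2.absdiff(s["image"],s0["image"]).max(2)
g=s["image"].astype(int).sum(2); print((g[168:196,268:292]//10))
z=R.from_quat(o["orientation"]).as_matrix()[:,2]
for a in(0,.012,.016): print(proj(s,o["tool_pos"]-a*z))
```

```text
14.15 [ 0.5811 -0.0302  0.0811] [-0.1503 -0.4655 -0.0907] [-0.0727  0.1938 -0.8413  0.0183  0.0363 -0.0641]
[[-0.8685 -0.001   0.4957]
 [-0.001   1.      0.0003]
 [-0.4957 -0.0002 -0.8685]]
[[ 3  3  2 16 41 49 48 48 48 48 48 47 48 48 47 47 47 47 47 47 47 47 47 47]
 [ 3  4  2  1 37 50 49 48 48 48 48 48 48 48 47 47 48 47 47 47 47 47 47 47]
 [ 4  4  4  2 16 40 49 49 48 48 48 47 48 48 47 48 48 47 47 47 47 47 47 47]
 [ 4  4  4  3  1 37 51 49 48 48 47 48 48 48 47 47 48 47 47 47 47 47 47 47]
 [ 3  3  4  4  3 17 41 49 48 48 48 48 47 48 48 47 47 47 48 47 47 47 47 47]
 [ 4  3  4  4  2  3 37 50 49 48 48 48 48 48 48 48 48 47 47 47 47 47 47 47]
 [ 3  3  3  4  4  1 25 45 49 48 48 48 48 48 48 47 48 47 48 47 47 48 47 48]
 [ 3  4  3  4  3  1 15 40 49 48 48 48 48 48 48 48 48 47 48 48 47 47 47 47]
 [ 4  4  3  4  4  8 41 52 49 49 48 48 48 48 48 48 48 48 48 48 48 48 47 48]
 [ 4  3  4  4  3  1 17 41 50 48 48 48 48 48 48 48 48 48 48 48 48 48 47 48]
 [ 3  4  3  4  3  2  0 26 45 49 48 48 48 48 48 48 48 48 48 48 48 48 48 47]
 [ 5  7  6  4  3  3  5 21 42 49 48 48 48 48 48 48 48 48 48 48 48 48 48 48]
 [ 8  8  4
[... 683 characters left out ...]
1  2  3  3  9 19 22 17 26 44 49 48 48 48 48 48 48 48 48]
 [ 3  2  3  3  3  3  5  5  3  2 13 21 19 10 37 50 49 48 48 48 48 48 48 48]
 [ 3  2 13 15  8  4  6  5  4  3  3 17 23 15 29 45 48 48 48 48 48 48 48 48]
 [ 4 15 31 30 15  5  3  6  6  4  3  9 19 22 27 43 49 48 48 48 48 48 48 48]
 [22 28 28 24 19 10  3  5  4  4  4  2  9 18 30 43 49 48 48 48 48 48 48 48]
 [18 18 18 17 18 17  8  3  4  8  6  3  4 16 30 44 49 48 48 48 48 48 49 49]
 [18 19 20 20 19 22 18  7  4  5  2  0  6 15 40 51 49 49 48 48 49 49 40 42]]
(np.float64(281.2137691506306), np.float64(196.89655987914546))
(np.float64(279.09454969577644), np.float64(194.04244558721058))
(np.float64(278.3810708491519), np.float64(193.08154926829468))
```

Emit:
carry_out([
  [255, [0, 0, 5], [0, 0, 0]],
  [255, [2, 0, 3.5], [0, 0, 0]],
  [255, [2, 0, 3.5], [0, 0, 0]],
  [255, [0, 0, 0], [0, 0, 0]],
])

```text
time_s: 14.6
tool_pos: [0.5821, -0.0305, 0.0682]
orientation: [-0.0, 0.967, 0.0, 0.256]
force: [-0.0, -0.6, -0.2]
opening: -0.0002
grip_force: 0.0
```

Emit:
carry_out([
  [255, [1, 0, 1.7], [0, 0, 0]],
  [255, [1, 0, 1.7], [0, 0, 0]],
  [255, [1, 0, 1.7], [0, 0, 0]],
  [255, [0, 0, 0], [0, 0, 0]],
])

```text
time_s: 15.0
tool_pos: [0.5831, -0.0304, 0.063]
orientation: [-0.0, 0.966, 0.0, 0.257]
force: [-0.4, 0.1, 0.4]
opening: -0.0001
grip_force: 0.2
```

Emit:
carry_out([
  [255, [1, 0, 1.7], [0, 0, 0]],
  [255, [1, 0, 1.7], [0, 0, 0]],
  [255, [1, 0, 1.7], [0, 0, 0]],
  [255, [0, 0, 0], [0, 0, 0]],
])

```text
time_s: 15.4
tool_pos: [0.583, -0.0304, 0.057]
orientation: [-0.0, 0.966, 0.0, 0.257]
force: [-0.3, -0.4, 0.8]
opening: 0.0003
grip_force: 0.5
```

Contact came at TCP z ≈ 0.063, as predicted. I'll continue down gently.

Emit:
carry_out([
  [255, [1.2, 0, 2.1], [0, 0, 0]],
  [255, [1.2, 0, 2.1], [0, 0, 0]],
  [255, [1.2, 0, 2.1], [0, 0, 0]],
  [255, [1.2, 0, 2.1], [0, 0, 0]],
  [255, [1.2, 0, 2.1], [0, 0, 0]],
  [255, [1.2, 0, 2.1], [0, 0, 0]],
  [255, [0, 0, 0], [0, 0, 0]],
])

```text
time_s: 16.1
tool_pos: [0.5828, -0.0304, 0.0423]
orientation: [-0.0, 0.966, 0.0, 0.257]
force: [-1.5, -0.2, 0.6]
opening: -0.0002
grip_force: 0.7
```

Run:
```python
from h import *
np.set_printoptions(precision=3,suppress=True)
o=robot.observe();print(o["tool_pos"],o["force"],o["grip_force"])
s=robot.get_image("side");s0=np.load("side10.npy",allow_pickle=True).item()
d=cv2.absdiff(s["image"],s0["image"]).max(2)
n,l,st,c=cv2.connectedComponentsWithStats((d>40).astype(np.uint8)); print([st[i].tolist() for i in range(1,n) if st[i,4]>8])
```

```text
[ 0.583 -0.03   0.042] [-1.549 -0.19   0.581] 0.6793269887566566
[[70, 0, 60, 124, 1069], [155, 0, 44, 48, 616], [139, 12, 15, 4, 21], [147, 34, 11, 2, 14], [177, 45, 6, 7, 11], [132, 53, 103, 115, 1512], [201, 54, 67, 104, 981], [157, 58, 15, 3, 15], [197, 108, 16, 10, 61], [213, 112, 18, 12, 52], [234, 155, 55, 53, 781], [312, 182, 9, 4, 11], [300, 185, 12, 8, 29], [313, 187, 11, 9, 21], [318, 197, 6, 3, 11], [298, 198, 6, 3, 10], [305, 198, 11, 3, 19], [298, 202, 8, 12, 42], [306, 202, 13, 11, 60], [319, 202, 6, 2, 9], [319, 205, 6, 3, 12], [321, 209, 6, 4, 15], [275, 213, 17, 2, 19], [308, 213, 7, 4, 13], [300, 214, 5, 4, 9], [296, 214, 37, 12, 238]]
```

The cover is rising and the forces are small. I'll carry on towards the stop.

Emit:
carry_out([
  [255, [1.2, 0, 2.1], [0, 0, 0]],
  [255, [1.2, 0, 2.1], [0, 0, 0]],
  [255, [1.2, 0, 2.1], [0, 0, 0]],
  [255, [1.2, 0, 2.1], [0, 0, 0]],
  [255, [1, 0, 1.7], [0, 0, 0]],
  [255, [1, 0, 1.7], [0, 0, 0]],
  [255, [0, 0, 0], [0, 0, 0]],
])

```text
time_s: 16.85
tool_pos: [0.583, -0.0304, 0.0289]
orientation: [-0.0, 0.966, 0.0, 0.257]
force: [0.2, -0.3, 0.8]
opening: -0.0001
grip_force: 0.7
```

Emit:
carry_out([
  [255, [0.5, 0, 0.9], [0, 0, 0]],
  [255, [0.5, 0, 0.9], [0, 0, 0]],
  [255, [0, 0, 0], [0, 0, 0]],
  [255, [0, 0, 0], [0, 0, 0]],
])

```text
time_s: 17.25
tool_pos: [0.5829, -0.0304, 0.027]
orientation: [-0.0, 0.966, 0.0, 0.257]
force: [0.6, 0.5, 1.7]
opening: -0.0003
grip_force: 0.7
```

Emit:
carry_out([
  [255, [0.5, 0, 0.9], [0, 0, 0]],
  [255, [0.5, 0, 0.9], [0, 0, 0]],
  [255, [0, 0, 0], [0, 0, 0]],
  [255, [0, 0, 0], [0, 0, 0]],
])

```text
time_s: 17.65
tool_pos: [0.5829, -0.0304, 0.0249]
orientation: [-0.0, 0.966, 0.0, 0.257]
force: [0.4, 0.0, 1.6]
opening: 0.0002
grip_force: 0.7
```

Emit:
carry_out([
  [255, [0.5, 0, 0.9], [0, 0, 0]],
  [255, [0.5, 0, 0.9], [0, 0, 0]],
  [255, [0, 0, 0], [0, 0, 0]],
])

```text
time_s: 17.95
tool_pos: [0.5829, -0.0304, 0.0227]
orientation: [-0.0, 0.966, 0.0, 0.257]
force: [0.5, -0.2, 1.7]
opening: 0.0001
grip_force: 0.7
```

Emit:
carry_out([
  [255, [0.5, 0, 0.9], [0, 0, 0]],
  [255, [0, 0, 0], [0, 0, 0]],
  [255, [0, 0, 0], [0, 0, 0]],
])

```text
time_s: 18.25
tool_pos: [0.5829, -0.0304, 0.0218]
orientation: [-0.0, 0.966, 0.0, 0.257]
force: [0.5, -0.3, 2.2]
opening: 0.0002
grip_force: 0.7
```

Emit:
carry_out([
  [255, [0.5, 0, 0.9], [0, 0, 0]],
  [255, [0, 0, 0], [0, 0, 0]],
  [255, [0, 0, 0], [0, 0, 0]],
])

```text
time_s: 18.55
tool_pos: [0.583, -0.0304, 0.0208]
orientation: [-0.0, 0.966, 0.0, 0.257]
force: [0.5, -0.1, 1.0]
opening: -0.0001
grip_force: 0.7
```

```bash
cat > lid.py <<'E'
from h import *
s=robot.get_image("side");s0=np.load("side0.npy",allow_pickle=True).item();np.save("sidelid.npy",s,allow_pickle=True)
for th in(0,.7,.75,.8,.85,.9,.96):
    f=lambda x,z,y:proj(s,(.6125+x*np.cos(th)-z*np.sin(th),y,.046+x*np.sin(th)+z*np.cos(th)))
    print(th,np.round([f(.094,.011,.036),f(.094,.011,-.098),f(.094,.004,.036),f(.094,.004,-.098)],1).tolist())
d=cv2.absdiff(s["image"],s0["image"]).max(2); d[:,:292]=0; d[:,345:]=0
m=cv2.morphologyEx((d>25).astype(np.uint8),cv2.MORPH_CLOSE,np.ones((5,5)))
n,l,st,c=cv2.connectedComponentsWithStats(m); i=1+np.argmax(st[1:,4]); print(st[i])
for r in range(150,215,4):
    q=np.where(l[r]==i)[0]; print(r,(q.min(),q.max()) if len(q) else None,end="; ")
o=robot.observe();print(o["time_s"],o["tool_pos"],o["force"])
E
python3 lid.py
```

```text
0 [[323.2, 185.7], [332.5, 220.4], [322.9, 187.5], [332.2, 222.3]]
0.7 [[314.9, 169.9], [323.8, 204.4], [316.4, 171.4], [325.4, 205.9]]
0.75 [[313.7, 169.0], [322.5, 203.5], [315.3, 170.4], [324.2, 205.0]]
0.8 [[312.5, 168.2], [321.1, 202.7], [314.2, 169.6], [323.0, 204.1]]
0.85 [[311.2, 167.4], [319.7, 201.9], [312.9, 168.7], [321.6, 203.2]]
0.9 [[309.8, 166.7], [318.2, 201.2], [311.7, 167.9], [320.2, 202.4]]
0.96 [[308.1, 165.9], [316.3, 200.4], [310.1, 167.1], [318.4, 201.5]]
[ 292  169   42   57 1657]
150 None; 154 None; 158 None; 162 None; 166 None; 170 (np.int64(312), np.int64(315)); 174 (np.int64(308), np.int64(316)); 178 (np.int64(303), np.int64(317)); 182 (np.int64(299), np.int64(319)); 186 (np.int64(296), np.int64(320)); 190 (np.int64(292), np.int64(326)); 194 (np.int64(292), np.int64(327)); 198 (np.int64(294), np.int64(327)); 202 (np.int64(296), np.int64(328)); 206 (np.int64(292), np.int64(331)); 210 (np.int64(295), np.int64(332)); 214 (np.int64(294), np.int64(331)); 18.6 [ 0.58299829 -0.03040013  0.02082563] [ 0.73379626 -0.21166553  1.90947918]
```

The cover's upper corner at (312–315, 169) gives an angle of about 0.75–0.8 rad, so it needs a few mm more.

Emit:
carry_out([
  [255, [0.5, 0, 0.9], [0, 0, 0]],
  [255, [0.5, 0, 0.9], [0, 0, 0]],
  [255, [0, 0, 0], [0, 0, 0]],
])

```text
time_s: 18.9
tool_pos: [0.5831, -0.0304, 0.0187]
orientation: [-0.0, 0.966, 0.0, 0.257]
force: [0.1, -0.2, 1.9]
opening: -0.0
grip_force: 0.8
```

Emit:
carry_out([
  [255, [0.5, 0, 0.9], [0, 0, 0]],
  [255, [0.5, 0, 0.9], [0, 0, 0]],
  [255, [0, 0, 0], [0, 0, 0]],
])

```text
time_s: 19.2
tool_pos: [0.5835, -0.0304, 0.0176]
orientation: [-0.0, 0.966, 0.0, 0.258]
force: [-4.0, -0.2, 12.4]
opening: -0.0004
grip_force: 6.3
```

```bash
python3 lid.py | tail -2
```

```text
[ 292  168   42   58 1668]
150 None; 154 None; 158 None; 162 None; 166 None; 170 (np.int64(309), np.int64(313)); 174 (np.int64(305), np.int64(314)); 178 (np.int64(301), np.int64(315)); 182 (np.int64(298), np.int64(317)); 186 (np.int64(294), np.int64(317)); 190 (np.int64(292), np.int64(326)); 194 (np.int64(292), np.int64(327)); 198 (np.int64(292), np.int64(327)); 202 (np.int64(294), np.int64(328)); 206 (np.int64(294), np.int64(331)); 210 (np.int64(296), np.int64(332)); 214 (np.int64(292), np.int64(331)); 19.25 [ 0.58357619 -0.03044296  0.01773587] [-4.37879251  0.74727117 12.16000029]
```

The force jumped to 12 N, so the lid is on its stop. I'll back off slightly to keep the press gentle.

Emit:
carry_out([
  [255, [-0.3, 0, -0.6], [0, 0, 0]],
  [255, [0, 0, 0], [0, 0, 0]],
  [255, [0, 0, 0], [0, 0, 0]],
  [255, [0, 0, 0], [0, 0, 0]],
])

```text
time_s: 19.65
tool_pos: [0.5834, -0.0304, 0.0181]
orientation: [-0.0, 0.966, 0.0, 0.258]
force: [-1.6, 0.0, 7.5]
opening: -0.0004
grip_force: 3.8
```

```bash
python3 lid.py | tail -2; python3 -c "
from tube import *
tube(np.load('sidelid.npy',allow_pickle=True).item(),'side')
s=np.load('sidelid.npy',allow_pickle=True).item();s0=np.load('side0.npy',allow_pickle=True).item()
# dish body lower front edge shift, phase correlation of the dish's side face
a,b=[cv2.cvtColor(q['image'],cv2.COLOR_RGB2GRAY)[222:245,285:345].astype(np.float32) for q in(s0,s)]
print(cv2.phaseCorrelate(a,b))
o=robot.observe();print(o['time_s'],o['force'],o['qvel'].round(4))"
```

```text
[ 292  168   42   58 1659]
150 None; 154 None; 158 None; 162 None; 166 None; 170 (np.int64(309), np.int64(314)); 174 (np.int64(306), np.int64(315)); 178 (np.int64(302), np.int64(315)); 182 (np.int64(298), np.int64(317)); 186 (np.int64(293), np.int64(318)); 190 (np.int64(292), np.int64(326)); 194 (np.int64(292), np.int64(327)); 198 (np.int64(292), np.int64(327)); 202 (np.int64(295), np.int64(328)); 206 (np.int64(296), np.int64(331)); 210 (np.int64(296), np.int64(332)); 214 (np.int64(293), np.int64(331)); 19.7 [ 0.58341097 -0.03043995  0.01806247] [-2.50316944  0.45184764  7.15453087]
side [230 216  64  40 868]
0.44 -0.112 -0.112 -0.112
0.46 -0.161 -0.103 -0.132
0.48 -0.152 -0.097 -0.124
0.5 -0.141 -0.091 -0.117
0.52 -0.132 -0.085 -0.107
0.54 -0.12 -0.079 -0.1
0.56 -0.111 -0.055 -0.089
0.58 -0.098 -0.048 -0.075
xrange 0.444 0.611
((-0.09258899916156338, 0.5768197092515734), 0.4176112741231918)
19.7 [-2.50316944  0.45184764  7.15453087] [ 0.0001  0.0017  0.0007 -0.002  -0.0003  0.0006]
```

The tube hasn't moved, the dish is steady, and the lid is on its stop: it is held at about 7 N, and the TCP height matches the predicted 0.018–0.019 m. Handing in.

```bash
python3 -c "
from station import robot
print(robot.finish_job())"
```

```text
the job is handed in; nothing more can be done
None
```

I pushed the tube about 75 mm along the ledge, leaving its cap roughly 72 mm from the tail's pressing point, then pressed the tail gently down to its stop and handed in while holding it at about 7 N. The lid's angle is inferred from the stop force and the images, and no verdict came back on hand-in.

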